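Load and lock the glaze-stain jar shaker

TASK

Load the jar shaker on the bench: stand every black-lidded stain jar from the bench left of it upright in the carrier, one to a cell (leave the jars at the far right where they are), and slide the spacer sleeve over the spindle down onto its shoulder, then slide the four-legged hold-down over the spindle onto the sleeve with a foot above each cell. Knock the locking pin in the spindle top fully home with the mallet, not with the gripper, and put the mallet back down on the bench clear of the shaker. Leave the other things on the bench where they are.

Things in the scene. Friction and masses are not known exactly. Their poses are not given: they have to be found in the camera images.
- shaker: jar shaker, fixed: grey housing 214 x 214 x 44 mm; on it a black carrier 184 x 184 mm of 2 x 2 cells, walls 12 mm thick, 54 to 84 mm above the bench, round a steel spindle 22 mm in diameter, bevelled top 188 mm above the bench, the locking pin in it. Origin: on the spindle axis at bench height; z up, x and y along the carrier's walls, knob panel at -x
- cell1 (a point): centre of the floor of a carrier cell (at + x + y of the shaker, 43 mm each way from the spindle axis); the cell is 74 x 74 mm inside, its floor 54 mm above the bench, its walls 30 mm high
- cell2 (a point): centre of the floor of a carrier cell (at + x - y of the shaker, 43 mm each way from the spindle axis); the cell is 74 x 74 mm inside, its floor 54 mm above the bench, its walls 30 mm high
- cell3 (a point): centre of the floor of a carrier cell (at - x - y of the shaker, 43 mm each way from the spindle axis); the cell is 74 x 74 mm inside, its floor 54 mm above the bench, its walls 30 mm high
- cell4 (a point): centre of the floor of a carrier cell (at - x + y of the shaker, 43 mm each way from the spindle axis); the cell is 74 x 74 mm inside, its floor 54 mm above the bench, its walls 30 mm high
- shoulder (a point): centre of the shoulder on which the sleeve rests: top of the 38 mm dark steel hub round the spindle's foot, 88 mm above the bench, 4 mm above the dividers
- lockpin (a joint): sprung locking pin in the spindle's top, brass head 14 mm wide: 0 m = up (top 208 mm above the bench), grows downwards, 0.011 m = fully home (top 197 mm, 3 mm above the seated hold-down's boss). Needs 6 to 7 N plus 40 N s/m of damping, stays where it is driven, starts at 0 to 3 mm. Driven home it locks the hold-down, so it comes last
- pin_head (a point): centre of the top face of the locking pin, on the spindle's axis
- jar1_c (a point): stain jar, white with a black lid, round, 80 mm high: body 60 mm in diameter up to 66 mm, lid 56 mm above that, about 0.13 kg. Point: its centre, half-way up (40 mm); z is its axis. Two to four jars are present
- jar2_c (a point): stain jar, white with a black lid, round, 80 mm high: body 60 mm in diameter up to 66 mm, lid 56 mm above that, about 0.13 kg. Point: its centre, half-way up (40 mm); z is its axis. Two to four jars are present
- jar3_c (a point): stain jar, white with a black lid, round, 80 mm high: body 60 mm in diameter up to 66 mm, lid 56 mm above that, about 0.13 kg. Point: its centre, half-way up (40 mm); z is its axis. Two to four jars are present
- jar4_c (a point): stain jar, white with a black lid, round, 80 mm high: body 60 mm in diameter up to 66 mm, lid 56 mm above that, about 0.13 kg. Point: its centre, half-way up (40 mm); z is its axis. Two to four jars are present
- sleeve_c (a point): spacer sleeve, plain steel tube standing on end: 83 mm long, 38 mm outside, bore 25 mm, 0.16 kg, both ends alike. Point: its centre, half-way along; z is its axis. Seated on the shoulder its top is 171 mm above the bench
- spider_boss (a point): hold-down, aluminium, 0.22 kg, 57 mm high on its feet: boss 38 mm outside, bore 25 mm, 34 to 57 mm above the feet; 4 arms (34 to 42 mm) at 45 degrees to its x and y, each with a leg and rubber foot 61 mm from the axis. Point: on the axis, 49.5 mm above the feet; z up. With x, y along the shaker's (any quarter turn) the feet are above the cells; seated, feet 137 mm above the bench, 3 mm over the lids
- mallet_head (a point): mallet, 0.3 kg, standing on one face of its head: black rubber head, upright cylinder 56 mm in diameter, 76 mm high; wooden handle sticking out level. Point: centre of the head, 38 mm above the lower face; the handle points along this frame's -x, z is the head's axis
- mallet_handle (a point): point on the axis of the mallet's handle, 60 mm from the head's axis and 38 mm above the lower face; the handle is flat-sided, 20 mm wide (y) and 24 mm high (z), and reaches from the head to 176 mm from its axis
- tile_blue: small blue glaze test tile lying flat, 59 x 39 x 9 mm, bystander. Origin at the centre of its underside
- tile_dark: small dark glaze test tile lying flat, 57 x 34 x 9 mm, bystander. Origin at the centre of its underside
- trimmer: green-handled trimming tool lying flat, 186 x 34 x 15 mm, bystander. Origin at the centre of its underside
- needle: needle tool with wooden handle lying flat, 46 x 147 x 11 mm, bystander. Origin at the centre of its underside
There are look-alikes about, which are no part of the job. Leave any purple look-alike of the part that bears jar1_c alone.

How it is judged:
On the way, in this order (a step that is already met when the one before it is completed fails the run):
1. every jar stands in a cell of its own and the sleeve is down on the spindle's shoulder ((horizontal distance between jar1_c and cell1 below 0.014 m or horizontal distance between jar1_c and cell2 below 0.014 m or horizontal distance between jar1_c and cell3 below 0.014 m or horizontal distance between jar1_c and cell4 below 0.014 m) and z of jar1_c in the frame of shaker between 0.089 and 0.099 m and angle between each of jar1_c, jar2_c, jar3_c, jar4_c's own z axis and vertical below 0.12 rad and (horizontal distance between jar2_c and cell1 below 0.014 m or horizontal distance between jar2_c and cell2 below 0.014 m or horizontal distance between jar2_c and cell3 below 0.014 m or horizontal distance between jar2_c and cell4 below 0.014 m) and z of jar2_c in the frame of shaker between 0.089 and 0.099 m and (horizontal distance between jar3_c and cell1 below 0.014 m or horizontal distance between jar3_c and cell2 below 0.014 m or horizontal distance between jar3_c and cell3 below 0.014 m or horizontal distance between jar3_c and cell4 below 0.014 m) and z of jar3_c in the frame of shaker between 0.089 and 0.099 m and (horizontal distance between jar4_c and cell1 below 0.014 m or horizontal distance between jar4_c and cell2 below 0.014 m or horizontal distance between jar4_c and cell3 below 0.014 m or horizontal distance between jar4_c and cell4 below 0.014 m) and z of jar4_c in the frame of shaker between 0.089 and 0.099 m and horizontal distance between sleeve_c and shoulder below 0.005 m and z of sleeve_c in the frame of shaker between 0.1265 and 0.1325 m and angle between the z axis of sleeve_c and the z axis of shaker, either way round below 0.1 rad), for 0.3 s.
2. the hold-down rests on the sleeve with a foot above each cell (horizontal distance between spider_boss and shoulder below 0.006 m and z of spider_boss in the frame of shaker between 0.1835 and 0.1895 m and angle between spider_boss's own z axis and vertical below 0.1 rad and (angle between the x axis of spider_boss and the x axis of shaker, either way round below 0.25 rad or angle between the x axis of spider_boss and the y axis of shaker, either way round below 0.25 rad)), for 0.3 s.
3. the mallet drives the pin home (contact force between mallet and lockpin above 0.5 N and value of joint lockpin above 0.009 m).
At the end, for the whole second after the job is handed in: Jars upright on cell floors, within 14 mm of a cell's centre; sleeve and hold-down seated within 3 mm, feet within 14 degrees of the cells; pin at least 9 mm down, by the mallet; mallet on the bench, its head 130 mm or more from the spindle; all at rest (all of step 1 and all of step 2 and value of joint lockpin above 0.009 m and height (world z) of mallet_head below 0.06 m and horizontal distance between mallet_head and shoulder above 0.13 m and linear speed of each of jar1, jar2, jar3, jar4, sleeve, spider, mallet below 0.03 m/s); the robot touches nothing.
It fails at once if the pin is pushed by the gripper or the arm instead of the mallet (contact force between any of the fingers, the arm and lockpin above 4 N).
It fails at once if a bystander (tiles, trimmer, needle tool) is moved by more than 5 cm (distance of any of tile_blue, tile_dark, trimmer, needle from where it was at the start of the episode above 0.05 m).
Of jar1, jar2, jar3, jar4 only 2 to 4 are there at a start; the rules pass over those that are not, and their reading is None.
At some moment in a run one of jar1, jar2, jar3, jar4, spider, mallet may be knocked a few centimetres aside while the robot is not near it.
It also fails if it takes over 210 s, if anything falls off the work surface, if the arm or the gripper's body presses on something with over 40 N, if the wrist force passes 120 N, or if a joint passes its speed limit or range.

ROBOT

A 6-joint arm with a two-finger parallel gripper is mounted at the origin on a cart in front of the work surface, level with it; the furniture and walls round the work are solid. World frame = base frame: x ahead of the robot, y to its left, z up, the work surface at z = 0. Lengths are in m, angles in rad, forces in N, time in s.
With the tool pointing down it reaches from about 0.35 to 0.85 m from the base axis. Payload 8.1 kg.
Tool frame: the origin (TCP) lies midway between the tips of the shut fingers; the grasp point (between the pads) lies 19 mm behind it (robot.grip_point_offset is the distance from the TCP to the grasp point, in m); z points along the fingers, y is the line along which they close (so a half turn about z gives the same grasp; the last joint's range is limited). The gripper opens to 93 mm and grips with 3 to 60 N. Pads are 15 mm wide; open, the fingers measure 128 mm over their backs; the gripper's body (75 mm by 188 mm) begins 65 mm behind the grasp point.
Start: joints at [-1.318, 0.13, 1.488, -0, 1.523, -0.085], TCP at [0.199, -0.566, 0.195] pointing down, gripper open.
Joint ranges: [-2.96, 2.96], [-0.89, 2.26], [0.02, 2.5], [-1.34, 4.48], [0, 2.73], [-2.66, 2.66]. Speed limits (rad/s): [2.39, 2.39, 2.79, 3.14, 3.14, 3.14].

INTERFACE

Orientations are given as a rotation vector (axis times angle).
In Python, from plant import robot, read_camera, job gives the robot as it stands.
- The arm moves only by the shell command python3 -m inch 'ROWS' [FORCE]. ROWS is JSON, one flat list of numbers, 5 for each row, row after row: the shift along the world's x, y, z in mm, then the turn about the world's z in degrees, then the opening in per cent of the stroke, from 0 (shut) to 100 (fully open). In form: [dx, dy, dz, yaw, hand, dx, dy, dz, yaw, hand, ...]. A call has 1 to 10 rows; each row is the pose to reach, as a shift and turn from the pose commanded when the call began; what a row does not reach only later rows make up. A row lasts 1/12 s, in which the tool goes at most 41.7 mm and 7.16 degrees, less where a joint would pass 70% of its speed; a pose out of reach is approached as far as the arm can. A call with a gripper value outside its range is refused whole. The fingers move at their own pace and stop on an object; FORCE is the grip in N (left out, the last holds). Time passes only in rows, so rows that repeat a pose let the fingers close. It gives the time, the measured TCP pose, the force, the opening and the grip force at its end, in the units of the state.
- robot.read_state(): the state, without advancing time (a new reading comes with each control period).
- read_camera(name): name is "side" or "top" or "wrist"; returns a dict with "image" (420x560x3 uint8, blue, green, red), "K" (3x3 intrinsics, pixels), "extrinsics" (4x4, takes a point from world to camera coordinates); the wrist camera has in their place "mount" (4x4, takes a point from camera to tool coordinates, whose origin is the TCP and whose axes are the flange's). Camera axes: x right, y down, z forward; pixel columns grow to the right and rows downward; lengths in m; the calibration is good to about 2 mm. A picture is of the moment at which its call begins: read the wrist's pose just before it. There is no depth.
- job.close_job(): hands the job in; it is judged then, once.
The state is a dict: "t": time; "q": joint angles; "dq": joint speeds; "joint_torque": joint torques, N m; "tool_pos": TCP position; "orientation": TCP orientation; "force": force on the tool from outside, world axes, zero at the start; "wrist_torque": the same for the moment, N m; "opening": finger opening in m; "gripper_force": force on a finger pad.
Only numpy, scipy, OpenCV 4.12 (cv2) and the standard library are available. Lean on these libraries where they do the work, as an engineer would, in place of code of your own. Each camera call takes 0.05 s, during which the arm holds its last target. There are 200 camera calls.

## Working session

There is one attempt and no reset: what is moved stays moved. The work goes in short steps, Python scripts to look and compute and a shell command to move; the robot and the scene stay as the last step left them, time stands still between calls to the robot, and variables do not carry over. Pictures are saved under pics/ and viewed, at most 14 in all, crops included, and the job is handed in when it is done.

```bash
ls; mkdir -p pics
python3 - <<'E'
from plant import robot, read_camera
import cv2,numpy as np
s=robot.read_state();print(s)
for n in("top","side"):
    c=read_camera(n);cv2.imwrite(f"pics/{n}0.png",c["image"]);print(n,c["K"].tolist(),np.round(c["extrinsics"],4).tolist())
c=read_camera("wrist");print(np.round(c["mount"],4).tolist(),c["K"].tolist())
E
```

```text
pics
{'t': 0.0, 'q': array([-1.31842225e+00,  1.31127720e-01,  1.48929904e+00,  1.57011123e-05,
        1.52298341e+00, -8.53989351e-02]), 'dq': array([-0.00160301, -0.00081339,  0.00016754, -0.00128182,  0.00186625,
       -0.00141185]), 'joint_torque': array([-7.56266381e-04, -5.59842718e+01, -4.91758382e+01,  7.68185430e-02,
        3.56842065e-02, -1.11015415e-04]), 'tool_pos': array([ 0.19870551, -0.56548933,  0.19349661]), 'orientation': array([-3.09510925e+00, -5.27748147e-01,  2.13404947e-04]), 'force': array([-0.34448767,  0.04917891,  0.62544124]), 'wrist_torque': array([ 0.06198333,  0.05505699, -0.03606412]), 'gripper_force': 0.0, 'opening': 0.09299624409185475}
top [[443.5830260562813, 0.0, 273.6528316359121], [0.0, 443.5830260562813, 211.04586763283862], [0.0, 0.0, 1.0]] [[-0.0222, -0.9997, 0.0091, 0.0671], [-0.9869, 0.0205, -0.1599, 0.5561], [0.1597, -0.0125, -0.9871, 1.3524], [0.0, 0.0, 0.0, 1.0]]
side [[490.1755640331561, 0.0, 274.1854312362601], [0.0, 490.1755640331561, 204.17023602864643], [0.0, 0.0, 1.0]] [[-0.9989, 0.0473, 0.0003, 0.5214], [0.0181, 0.3891, -0.921, 0.106], [-0.0436, -0.92, -0.3895, 1.6738], [0.0, 0.0, 0.0, 1.0]]
[[-0.0011, -0.957, -0.2899, 0.0793], [1.0, -0.0011, -0.0002, 0.0012], [-0.0001, -0.2899, 0.957, -0.1899], [0.0, 0.0, 0.0, 1.0]] [[306.21033808295556, 0.0, 281.7114616231064], [0.0, 306.21033808295556, 208.9271328924882], [0.0, 0.0, 1.0]]
```

View pics/top0.png

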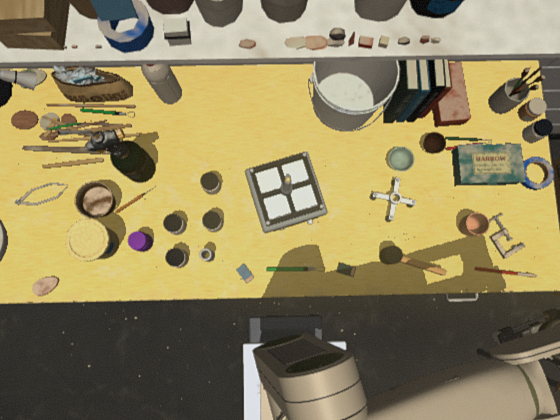

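View pics/side0.png

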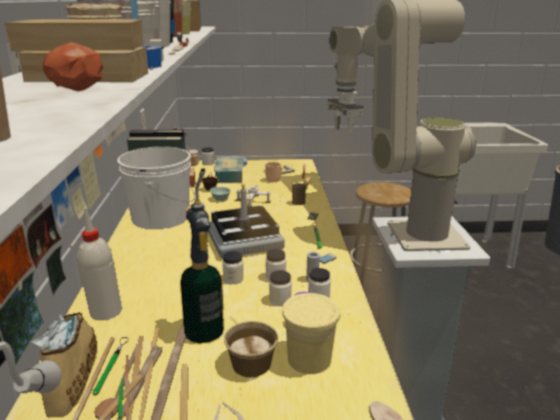

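The top view shows four jars with lids at about (210,181), (174,223), (212,219) and (177,257). The sleeve is at (205,254), the purple look-alike at (140,240), the shaker spindle at (287,187), the spider at (392,199) and the mallet at (391,255) with its handle pointing right. The side view shows the same parts standing upright.

Run:
```python
import cv2
i=cv2.imread("pics/top0.png")
cv2.imwrite("pics/c1.png",cv2.resize(i[160:280,140:340],None,fx=4,fy=4,interpolation=cv2.INTER_CUBIC))
cv2.imwrite("pics/c2.png",cv2.resize(i[170:285,330:460],None,fx=5,fy=5,interpolation=cv2.INTER_CUBIC))
```

```text
(no output)
```

View pics/c1.png

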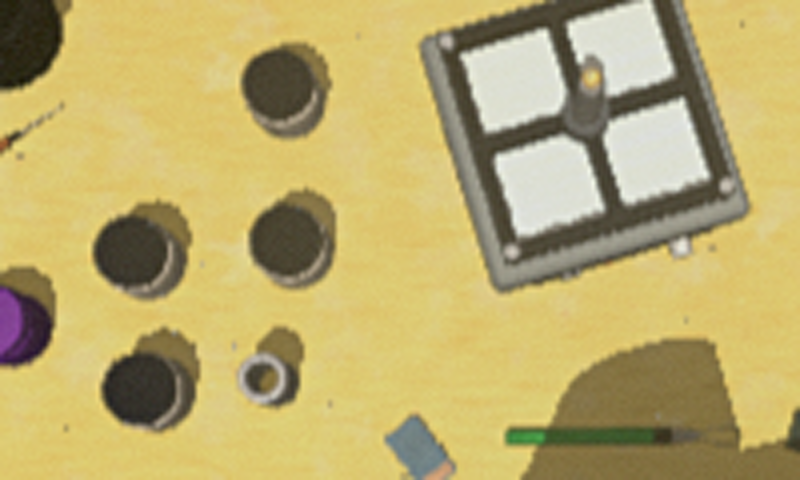

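View pics/c2.png

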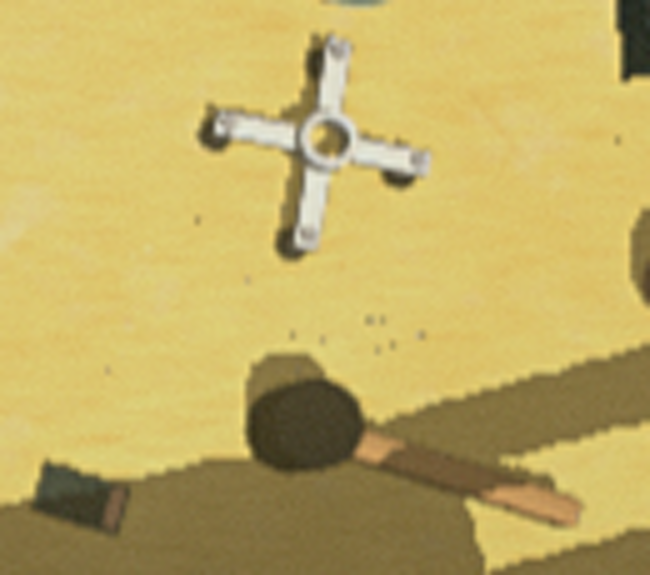

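Crop 1 shows the lid centres at (280,87), (133,253), (289,243) and (141,390), the sleeve top at (265,378) and the pin at (592,76). Shaker bolts are at (446,42), (512,252) and (728,186). Crop 2 shows the spider boss at (327,138), arm ends at (334,46), (424,160), (304,238) and (222,122), and the mallet head at (305,424) with the handle tip at (570,510).

```bash
cat > h.py <<'E'
from plant import robot, read_camera
import numpy as np, cv2
from scipy.spatial.transform import Rotation as R
def ray(K,E,p,z):
    """pixel p -> world point on plane z; E world->camera"""
    d=E[:3,:3].T@np.linalg.solve(K,[p[0],p[1],1.]); o=-E[:3,:3].T@E[:3,3]
    return o+d*(z-o[2])/d[2]
def proj(K,E,P):
    P=np.atleast_2d(P); c=P@E[:3,:3].T+E[:3,3]; u=c@K.T; return u[:,:2]/u[:,2:]
def wristE(s,mount):
    T=np.eye(4);T[:3,:3]=R.from_rotvec(s["orientation"]).as_matrix();T[:3,3]=s["tool_pos"]
    return np.linalg.inv(T@mount)
def wrist(name=None):
    s=robot.read_state(); c=read_camera("wrist")
    if name: cv2.imwrite("pics/"+name,c["image"])
    return c["image"],c["K"],wristE(s,c["mount"]),s
def yaw(s): # world angle of tool y (closing) axis, deg
    y=R.from_rotvec(s["orientation"]).as_matrix()[:,1]; return np.degrees(np.arctan2(y[1],y[0]))
E
python3 - <<'E'
from h import *
c=read_camera("top");K,E=c["K"],c["extrinsics"]
def f(p,z,o,s): return ray(K,E,((p[0]+.5)/s-.5+o[0],(p[1]+.5)/s-.5+o[1]),z)
def a(n,p,z): print(n,np.round(f(p,z,(140,160),4)*1000,1))
def b(n,p,z): print(n,np.round(f(p,z,(330,170),5)*1000,1))
for p in [(280,87),(133,253),(289,243),(141,390)]: a("jar",p,.08)
a("sleeve",(265,378),.083);a("pin",(592,76),.207)
for p in[(446,42),(512,252),(728,186)]: a("bolt",p,.044);a("bolt84",p,.084)
a("purple",(8,325),.08)
b("boss",(327,138),.057)
for p in[(334,46),(424,160),(304,238),(222,122)]: b("arm",p,.042)
b("mhead",(305,424),.076);b("mtip",(570,510),.045)
a("blue",(420,447),.009); a("trim0",(507,436),.01);a("trim1",(735,436),.01); b("dark",(82,497),.009)
print(yaw(robot.read_state()), robot.grip_point_offset)
E
```

```text
jar [648.9 251.8  80. ]
jar [521.5 363.6  80. ]
jar [526.7 244.9  80. ]
jar [417.3 356.1  80. ]
sleeve [424.1 262.5  83. ]
pin [622.6  15.9 207. ]
bolt [691.5 124.2  44. ]
bolt84 [681.1 122.7  84. ]
bolt [521.1  74.9  44. ]
bolt84 [515.7  74.8  84. ]
bolt [570.1 -96.7  44. ]
bolt84 [563.3 -91.8  84. ]
purple [468.5 457.2  80. ]
boss [ 591.6 -327.1   57. ]
arm [ 654.2 -340.    42. ]
arm [ 578.9 -392.3   42. ]
arm [ 530.5 -312.7   42. ]
arm [ 606.1 -265.2   42. ]
mhead [ 411.6 -296.5   76. ]
mtip [ 356.9 -465.7   45. ]
blue [372.1 150.7   9. ]
trim0 [379.2  81.8  10. ]
trim1 [375.2 -98.5  10. ]
dark [ 372.5 -170.3    9. ]
-70.64741963835043 0.0188
```

```bash
cat >> h.py <<'E'
def lids():
    c=read_camera("top");K,E=c["K"],c["extrinsics"];im=c["image"]
    m=(im.max(2)<85).astype(np.uint8)
    n,l,st,ce=cv2.connectedComponentsWithStats(m)
    out=[]
    for i in range(1,n):
        if 80<st[i,4]<900 and 150<ce[i][1]<300 and 100<ce[i][0]<470:
            # fit min enclosing ellipse of lid blob
            p=ray(K,E,ce[i],.08)
            out.append((int(st[i,4]),st[i,2:4].tolist(),np.round(ce[i],1).tolist(),np.round(p*1000).astype(int)[:2].tolist()))
    return out
E
python3 - <<'E'
from h import *
for o in lids(): print(o)
i=cv2.imread("pics/top0.png");print(i[181,210],i[185,217],i[175,217],i[223,174],i[255,391])
E
```

```text
(276, [36, 39], [459.9, 169.8], [670, -530])
(221, [17, 17], [209.2, 180.7], [651, 253])
(226, [17, 17], [211.0, 219.7], [529, 247])
(239, [18, 18], [172.4, 222.5], [523, 365])
(249, [19, 30], [111.1, 244.3], [460, 549])
(112, [12, 19], [147.3, 241.9], [465, 440])
(326, [23, 19], [390.5, 254.9], [410, -295])
(251, [18, 18], [174.7, 256.6], [419, 357])
(119, [16, 13], [344.4, 269.3], [370, -153])
(135, [27, 6], [460.9, 295.0], [286, -498])
[46 67 72] [ 88 109 120] [ 65 108 126] [46 62 63] [43 63 71]
```

```bash
python3 -m inch '[40,40,60,0,100, 80,80,60,0,100, 120,120,60,0,100]' 20
```

```text
t: 0.5
tool_pos: [0.2763, -0.4896, 0.2477]
orientation: [3.094, 0.523, 0.001]
force: [0.6, -0.2, 0.7]
opening: 0.0932
gripper_force: 0.0
```

```bash
python3 -m inch '[374,743,12,41,100,374,743,12,41,100,374,743,12,41,100,374,743,12,41,100,374,743,12,41,100,374,743,12,41,100,374,743,12,41,100,374,743,12,41,100,374,743,12,41,100,374,743,12,41,100]' | head -3;  python3 -m inch '[190,380,0,0,100,190,380,0,0,100,190,380,0,0,100,190,380,0,0,100,190,380,0,0,100,190,380,0,0,100,190,380,0,0,100,190,380,0,0,100,190,380,0,0,100,190,380,0,0,100]' | head -3
python3 - <<'E'
from h import *
w,K,E,s=wrist("w1.png");print(s["tool_pos"],yaw(s),np.round(proj(K,E,[[.65,.252,.08],[.622,.0155,.207]]),0))
for o in lids(): print(o)
E
```

```text
t: 1.33
tool_pos: [0.4638, -0.1148, 0.2513]
orientation: [2.715, 1.579, 0.001]
t: 2.17
tool_pos: [0.6501, 0.2579, 0.2508]
orientation: [2.716, 1.579, -0.0]
[0.65008041 0.2579292  0.25076776] -29.63396283288424 [[284. 189.]
 [376. 428.]]
(345, [67, 39], [468.3, 172.3], [662, -555])
(134, [33, 63], [257.4, 206.6], [566, 105])
(139, [12, 17], [206.3, 181.5], [649, 262])
(257, [19, 30], [111.2, 244.3], [460, 549])
(118, [12, 19], [147.2, 241.8], [465, 440])
(310, [22, 18], [390.5, 254.8], [410, -295])
(103, [9, 17], [170.2, 257.4], [417, 370])
(88, [27, 5], [278.7, 268.7], [376, 44])
(104, [26, 4], [461.5, 295.5], [285, -500])
```

View pics/w1.png

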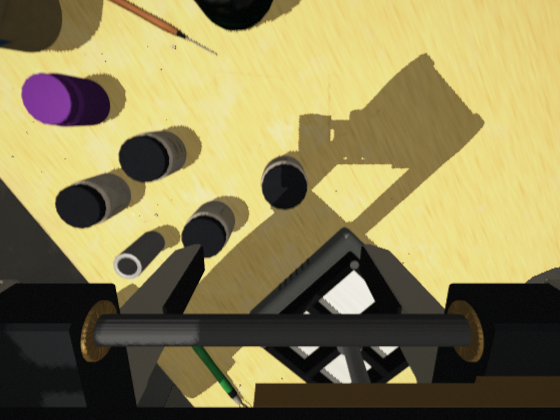

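The wrist view shows the lid at about (284,186) against a predicted (284,189). The other lids are at (146,157), (80,204) and (206,236), and the sleeve top is at (128,264), so the calibration is confirmed. I'll grasp the jar.

```bash
python3 -m inch '[0,-6,-40,0,100,0,-6,-80,0,100,0,-6,-120,0,100,0,-6,-160,0,100,0,-6,-200,0,100,0,-6,-215,0,100,0,-6,-215,0,100,0,-6,-215,0,50,0,-6,-215,0,50,0,-6,-215,0,50]' 20; python3 -m inch '[0,0,0,0,50,0,0,40,0,50,0,0,80,0,50,0,0,120,0,50,0,0,160,0,50,0,0,200,0,50,0,0,245,0,50,0,0,245,0,50]'
python3 - <<'E'
from h import *
for p in [(146,157),(80,204),(206,236)]:pass
E
```

```text
t: 3.1
tool_pos: [0.6525, 0.2506, 0.0405]
orientation: [2.715, 1.578, 0.01]
force: [0.5, 0.4, 0.5]
opening: 0.0773
gripper_force: 0.0
t: 3.77
tool_pos: [0.653, 0.2509, 0.2948]
orientation: [2.712, 1.577, 0.026]
force: [0.5, -0.4, 3.0]
opening: 0.0462
gripper_force: 0.0
```

Run:
```python
from h import *
w,K,E,s=wrist("w2.png");print(s["tool_pos"],yaw(s),np.round(proj(K,E,[[.65,.252,.08]]),0))
for o in lids(): print(o)
```

```text
[0.6529952  0.25089956 0.29476972] -29.644008949156017 [[278. 180.]]
(347, [67, 39], [468.3, 172.4], [661, -555])
(209, [16, 18], [208.5, 180.9], [651, 255])
(136, [33, 61], [258.2, 207.8], [563, 103])
(255, [19, 31], [111.2, 244.2], [460, 549])
(116, [12, 19], [147.2, 241.8], [465, 440])
(311, [23, 18], [390.5, 254.7], [410, -295])
(142, [11, 18], [171.4, 257.2], [417, 367])
(105, [26, 5], [461.6, 295.5], [285, -500])
```

View pics/w2.png

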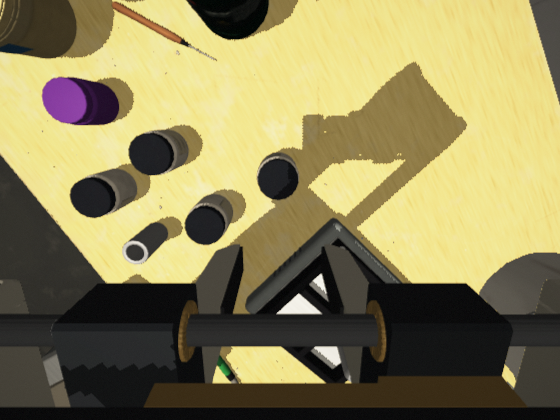

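The jar is still standing at (278,178). The fingers closed too late, so I'll retry with more closing rows.

```bash
python3 -m inch '[-2,0,-40,0,90,-2,0,-80,0,90,-2,0,-120,0,90,-2,0,-160,0,90,-2,0,-200,0,90,-2,0,-235,0,90,-2,0,-250,0,90,-2,0,-250,0,90]' 20|sed -n 2,6p; python3 -m inch '[0,0,0,0,40,0,0,0,0,40,0,0,0,0,40,0,0,0,0,40,0,0,0,0,40,0,0,0,0,40,0,0,0,0,40,0,0,0,0,40]'
```

```text
tool_pos: [0.6428, 0.2484, 0.0243]
orientation: [-2.714, -1.578, 0.017]
force: [-1.3, -0.7, -1.9]
opening: 0.0837
gripper_force: 0.0
t: 5.2
tool_pos: [0.6496, 0.2505, 0.0342]
orientation: [2.715, 1.579, 0.007]
force: [-0.8, -0.4, 7.4]
opening: 0.0597
gripper_force: 20.0
```

```bash
python3 -m inch '[0,0,40,0,40,0,0,80,0,40,0,0,120,0,40,0,0,160,0,40,0,0,200,0,40,0,0,235,0,40,-16,-30,250,0,40,-32,-70,250,0,40,-44,-110,250,0,40,-50,-150,250,0,40]'|grep pos; python3 -m inch '[-2,-40,0,0,40,-4,-80,0,0,40,-6,-120,0,0,40,-7,-138,0,0,40,-7,-138,0,0,40,-7,-138,0,0,40,-7,-138,0,0,40]'
python3 - <<'E'
from h import *
w,K,E,s=wrist("w3.png");print(s["tool_pos"],yaw(s),np.round(proj(K,E,[[.622,.0155,.208],[.6811,.1227,.084],[.5157,.0748,.084],[.622,.0155,.084]]),0))
for o in lids(): print(o)
E
```

```text
tool_pos: [0.5967, 0.0994, 0.2826]
t: 6.62
tool_pos: [0.5908, -0.0372, 0.2815]
orientation: [-2.716, -1.579, -0.001]
force: [0.3, -0.3, -1.7]
opening: 0.0594
gripper_force: 20.0
[ 0.59077497 -0.03719151  0.28153265] -29.641805900651747 [[283. 138.]
 [281.  18.]
 [184. 132.]
 [283. 131.]]
(645, [21, 133], [349.9, 190.5], [611, -182])
(353, [67, 39], [468.7, 172.5], [661, -556])
(542, [38, 64], [269.4, 182.0], [643, 67])
(650, [28, 38], [307.1, 199.1], [587, -48])
(231, [18, 18], [211.1, 219.6], [529, 247])
(244, [18, 18], [172.4, 222.5], [523, 365])
(263, [19, 31], [111.1, 244.0], [461, 549])
(118, [12, 19], [147.2, 242.0], [465, 440])
(317, [23, 18], [390.4, 254.7], [411, -295])
(276, [22, 18], [175.6, 256.7], [419, 354])
(104, [26, 4], [461.5, 295.5], [285, -500])
```

View pics/w3.png

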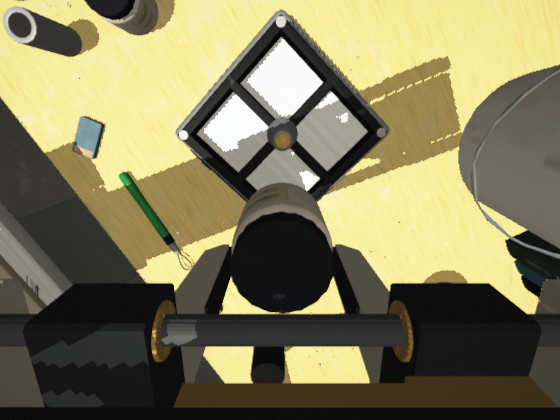

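The bolts at (281,19), (182,134) and (382,132) and the pin at (282,138) match the predictions within 2 px. I'll lower the jar into cell3.

```bash
python3 -m inch '[2,0,-40,0,40,2,0,-80,0,40,2,0,-120,0,40,2,0,-160,0,40,2,0,-180,0,40,2,0,-190,0,40,2,0,-191,0,40,2,0,-191,0,40,2,0,-191,0,40]'; python3 -m inch '[0,0,-1,0,85,0,0,-1,0,85,0,0,-1,0,85,0,0,-1,0,85,0,0,-1,0,85,0,0,-1,0,85,0,0,-1,0,85,0,0,-1,0,85]'
```

```text
t: 7.47
tool_pos: [0.5939, -0.0373, 0.0916]
orientation: [2.714, 1.58, 0.003]
force: [0.7, 0.7, 0.3]
opening: 0.0592
gripper_force: 20.0
t: 8.13
tool_pos: [0.5927, -0.0379, 0.0891]
orientation: [-2.716, -1.579, 0.0]
force: [0.4, 0.5, 0.6]
opening: 0.0791
gripper_force: 0.0
```

```bash
python3 -m inch '[0,0,40,0,85,0,0,80,0,85,0,0,120,0,85,0,0,160,0,85,-9,40,165,0,85,-18,80,165,0,85,-27,120,165,0,85,-36,160,165,0,85,-45,200,165,0,85,-54,240,165,0,85]'|grep pos; python3 -m inch '[-11,44,0,0,90,-11,44,0,0,90,-11,44,-40,0,90,-11,44,-80,0,90,-11,44,-120,0,90,-11,44,-160,0,90,-11,44,-160,0,90,-11,44,-160,0,90]'
python3 - <<'E'
from h import *
w,K,E,s=wrist();print(s["tool_pos"])
for o in lids(): print(o[2:])
c=read_camera("top");cv2.imwrite("pics/t1.png",c["image"])
E
```

```text
tool_pos: [0.538, 0.2038, 0.2543]
t: 9.63
tool_pos: [0.5256, 0.245, 0.092]
orientation: [-2.715, -1.578, 0.009]
force: [1.1, 0.2, 0.4]
opening: 0.0833
gripper_force: 0.0
[0.52555209 0.24500243 0.09197714]
([459.9, 169.8], [670, -529])
([222.3, 189.9], [621, 213])
([111.1, 244.1], [461, 549])
([147.2, 241.8], [465, 440])
([390.5, 254.7], [410, -295])
([461.5, 295.5], [285, -500])
```

```bash
python3 -m inch '[1,0,-40,0,90,1,0,-57,0,90,1,0,-57,0,40,1,0,-57,0,40,1,0,-57,0,40,1,0,-57,0,40,1,0,-57,0,40,1,0,-57,0,40,1,0,-57,0,40,1,0,-57,0,40]'; python3 -m inch '[0,0,40,0,40,0,0,80,0,40,0,0,120,0,40,0,0,160,0,40,0,0,190,0,40,26,-28,200,0,40,50,-60,200,0,40,75,-92,200,0,40,100,-124,200,0,40,115,-155,200,0,40]'
```

```text
t: 10.62
tool_pos: [0.5307, 0.247, 0.0401]
orientation: [2.715, 1.579, 0.007]
force: [-0.8, 0.1, 7.3]
opening: 0.0586
gripper_force: 20.0
t: 11.45
tool_pos: [0.6455, 0.0892, 0.238]
orientation: [2.715, 1.579, 0.002]
force: [1.0, 0.1, -1.7]
opening: 0.0584
gripper_force: 20.0
```

```bash
python3 -m inch '[6,-21,0,0,40,6,-21,0,0,40,6,-21,0,0,40,6,-21,0,0,40,6,-21,0,0,40]'
python3 - <<'E'
from h import *
w,K,E,s=wrist("w4.png");print(s["tool_pos"],yaw(s))
E
```

```text
t: 11.87
tool_pos: [0.6494, 0.0714, 0.2376]
orientation: [-2.715, -1.581, -0.001]
force: [-0.4, -0.2, -1.1]
opening: 0.0582
gripper_force: 20.0
[0.64941472 0.07142606 0.23760959] -29.570660081505245
```

View pics/w4.png

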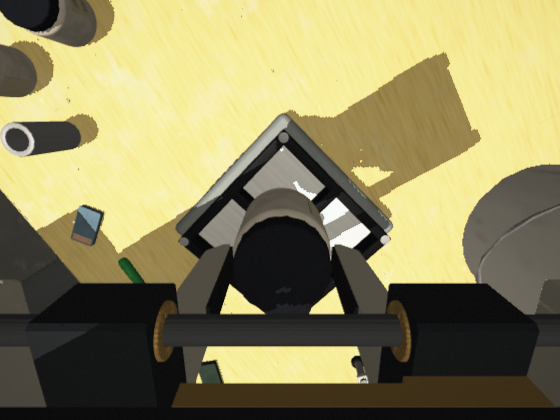

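The lid is centred at about (282,265) and upright in the grip. I'll lower it into cell1.

```bash
python3 -m inch '[2,-2,0,0,40,2,-2,-40,0,40,2,-2,-80,0,40,2,-2,-120,0,40,2,-2,-138,0,40,2,-2,-144,0,40,2,-2,-145,0,40,2,-2,-145,0,40,2,-2,-145,0,40]'; python3 -m inch '[0,0,-1,0,85,0,0,-1,0,85,0,0,-1,0,85,0,0,-1,0,85,0,0,-1,0,85,0,0,-1,0,85,0,0,-1,0,85,0,0,-1,0,85]'
```

```text
t: 12.67
tool_pos: [0.6535, 0.0684, 0.0949]
orientation: [2.714, 1.579, 0.006]
force: [0.6, 0.1, -0.3]
opening: 0.0597
gripper_force: 20.0
t: 13.33
tool_pos: [0.6516, 0.0681, 0.091]
orientation: [-2.716, -1.579, 0.0]
force: [0.0, 0.2, 0.8]
opening: 0.079
gripper_force: 0.0
```

```bash
python3 -m inch '[0,0,40,0,85,0,0,80,0,85,0,0,120,0,85,0,0,160,0,85,-16,36,165,7,85,-32,72,165,14,85,-48,108,165,21,85,-64,144,165,28,85,-80,180,165,35,85,-96,216,165,42,85]'|grep pos; python3 -m inch '[-14,34,0,7,85,-28,68,0,14,90,-34,80,0,21,90,-34,80,0,28,90,-34,80,0,35,90,-34,80,0,42,90,-34,80,0,48,90,-34,80,0,48,90,-34,80,0,48,90]'
python3 - <<'E'
from h import *
w,K,E,s=wrist();print(s["tool_pos"],yaw(s))
m=(w.max(2)<75).astype(np.uint8)
n,l,st,ce=cv2.connectedComponentsWithStats(m)
for i in range(1,n):
    if st[i,4]>600 and ce[i][1]<300: print(st[i],np.round(ray(K,E,ce[i],.08)*1000)[:2])
for o in lids(): print(o[2:])
E
```

```text
tool_pos: [0.5547, 0.2856, 0.2562]
t: 14.92
tool_pos: [0.5217, 0.3641, 0.256]
orientation: [-0.809, -3.036, 0.0]
force: [-0.5, 0.4, -0.5]
opening: 0.0834
gripper_force: 0.0
[0.52165831 0.36412892 0.25603326] 60.16451669872672
[    0     0   152   150 14099] [274. 224.]
[ 144    0   72   35 1292] [304. 358.]
[ 382    8   57   83 1900] [465. 545.]
[ 209   85   48   50 1859] [416. 358.]
[ 459   92   82   89 2219] [597. 625.]
[430  98  43  70 809] [558. 556.]
[ 79 137  42  35 790] [381. 195.]
[ 262  161   45   45 1538] [519. 366.]
([459.8, 169.7], [671, -529])
([147.2, 241.9], [465, 440])
([390.5, 254.7], [410, -295])
([243.8, 272.0], [368, 149])
([136.9, 294.9], [308, 467])
([461.5, 295.5], [285, -500])
```

Jar C is confirmed at about (520,365). I'll grasp it.

```bash
python3 -m inch '[-1,0,-40,0,90,-1,0,-80,0,90,-1,0,-120,0,90,-1,0,-160,0,90,-1,0,-200,0,90,-1,0,-219,0,90,-1,0,-219,0,90,-1,0,-219,0,90,-1,0,-219,0,40,-1,0,-219,0,40]'|grep pos; python3 -m inch '[0,0,0,0,40,0,0,0,0,40,0,0,0,0,40,0,0,0,0,40,0,0,0,0,40,0,0,0,0,40,0,0,0,0,40]';python3 -m inch '[0,0,40,0,40,0,0,80,0,40,0,0,120,0,40,0,0,160,0,40,0,0,200,0,40,16,-30,240,0,40,34,-66,245,0,40,52,-102,245,0,40,70,-138,245,0,40,85,-174,245,0,40]'|grep pos; python3 -m inch '[17,-36,0,0,40,34,-72,0,0,40,51,-108,0,0,40,60,-144,0,0,40,66,-180,0,0,40,69,-202,0,0,40,69,-202,0,0,40,69,-202,0,0,40,69,-202,0,0,40]'
```

```text
tool_pos: [0.5228, 0.3653, 0.0404]
t: 16.43
tool_pos: [0.5219, 0.3649, 0.039]
orientation: [0.803, 3.035, 0.004]
force: [0.4, 0.6, 6.4]
opening: 0.059
gripper_force: 20.0
tool_pos: [0.6058, 0.1902, 0.2829]
t: 18.02
tool_pos: [0.6738, -0.0099, 0.282]
orientation: [-0.804, -3.036, -0.001]
force: [0.6, 0.3, -0.7]
opening: 0.0588
gripper_force: 20.0
```

```bash
python3 -m inch '[2,-4,-20,0,40,2,-4,-60,0,40,2,-4,-100,0,40,2,-4,-140,0,40,2,-4,-170,0,40,2,-4,-185,0,40,2,-4,-189,0,40,2,-4,-190,0,40,2,-4,-190,0,40]'; python3 -m inch '[0,0,0,0,85,0,0,0,0,85,0,0,0,0,85,0,0,0,0,85,0,0,0,0,85,0,0,0,0,85,0,0,0,0,85,0,0,0,0,85]'; python3 -m inch '[0,0,40,0,85,0,0,80,0,85,0,0,120,0,85,0,0,160,0,85,-26,30,165,0,85,-52,62,165,0,85,-78,94,165,0,85,-104,126,165,0,85,-130,158,165,0,85,-156,190,165,0,85]'|grep pos;  python3 -m inch '[-25,32,0,0,90,-50,64,0,0,90,-75,96,0,0,90,-100,128,0,0,90,-100,160,0,0,90,-100,180,0,0,90,-100,180,0,0,90,-100,180,0,0,90,-100,180,0,0,90]'|grep pos
python3 - <<'E'
from h import *
w,K,E,s=wrist();print(s["tool_pos"],yaw(s))
m=(w.max(2)<75).astype(np.uint8)
n,l,st,ce=cv2.connectedComponentsWithStats(m)
for i in range(1,n):
    if st[i,4]>600 and ce[i][1]<300: print(st[i],np.round(ray(K,E,ce[i],.08)*1000)[:2])
E
```

```text
t: 18.77
tool_pos: [0.6764, -0.0131, 0.093]
orientation: [0.801, 3.037, 0.001]
force: [0.6, -0.3, -0.8]
opening: 0.059
gripper_force: 20.0
t: 19.43
tool_pos: [0.676, -0.0145, 0.092]
orientation: [-0.804, -3.037, 0.0]
force: [0.1, -0.1, 0.5]
opening: 0.079
gripper_force: 0.0
tool_pos: [0.5186, 0.1768, 0.2571]
tool_pos: [0.4201, 0.355, 0.257]
[0.4201128  0.35504104 0.25696116] 60.35611706247054
[    0     0   379   237 39984] [234. 268.]
[ 418   80   54   87 2008] [451. 548.]
[ 261  159   45   45 1535] [415. 358.]
[460 168  37  62 983] [547. 553.]
[ 487  169   73   73 1534] [605. 616.]
[130 193  38  32 674] [363. 193.]
```

```bash
python3 -m inch '[-4,2,-40,0,90,-4,2,-80,0,90,-4,2,-120,0,90,-4,2,-160,0,90,-4,2,-200,0,90,-4,2,-220,0,90,-4,2,-220,0,90,-4,2,-220,0,90,-4,2,-220,0,40,-4,2,-220,0,40]'|grep pos; python3 -m inch '[0,0,0,0,40,0,0,0,0,40,0,0,0,0,40,0,0,0,0,40,0,0,0,0,40,0,0,0,0,40,0,0,0,0,40]';python3 -m inch '[0,0,40,0,40,0,0,80,0,40,0,0,120,0,40,0,0,160,0,40,0,0,190,0,40,16,-34,200,0,40,32,-68,200,0,40,48,-102,200,0,40,64,-136,200,0,40,80,-170,200,0,40]'|grep pos; python3 -m inch '[17,-34,0,0,40,34,-68,0,0,40,51,-102,0,0,40,68,-136,0,0,40,73,-142,0,0,40,73,-142,0,0,40,73,-142,0,0,40,73,-142,0,0,40]'
```

```text
tool_pos: [0.4182, 0.3586, 0.0402]
t: 22.48
tool_pos: [0.4172, 0.3585, 0.0388]
orientation: [0.803, 3.035, 0.003]
force: [0.7, -0.4, 6.4]
opening: 0.0589
gripper_force: 20.0
tool_pos: [0.4962, 0.1862, 0.2372]
t: 23.98
tool_pos: [0.5685, 0.0469, 0.2369]
orientation: [-0.802, -3.037, -0.001]
force: [-0.6, 0.3, -1.7]
opening: 0.0589
gripper_force: 20.0
```

```bash
python3 -m inch '[1,-2,-40,0,40,1,-2,-80,0,40,1,-2,-120,0,40,1,-2,-135,0,40,1,-2,-143,0,40,1,-2,-145,0,40,1,-2,-145,0,40,1,-2,-145,0,40]'; python3 -m inch '[0,0,0,0,85,0,0,0,0,85,0,0,0,0,85,0,0,0,0,85,0,0,0,0,85,0,0,0,0,85,0,0,0,0,85,0,0,0,0,85]'; python3 -m inch '[0,0,40,0,85,0,0,80,0,85,0,0,120,0,85,0,0,160,0,85,-21,34,165,0,85,-42,68,165,0,70,-63,102,165,0,70,-84,136,165,0,70,-105,170,165,0,70,-126,190,165,0,70]'|grep pos;  python3 -m inch '[-18,25,0,0,70,-18,25,0,0,70,-18,25,0,0,70,-18,25,0,0,70,-18,25,0,0,70]'|grep pos
python3 - <<'E'
from h import *
w,K,E,s=wrist("w5.png");print(s["tool_pos"],yaw(s),proj(K,E,[[.424,.262,.083],[.622,.0155,.208]]))
E
```

```text
t: 24.65
tool_pos: [0.5704, 0.0448, 0.0931]
orientation: [0.801, 3.036, 0.001]
force: [-0.0, 0.8, -0.5]
opening: 0.0591
gripper_force: 20.0
t: 25.32
tool_pos: [0.57, 0.0436, 0.092]
orientation: [-0.804, -3.037, 0.0]
force: [-0.2, 0.2, -0.3]
opening: 0.0789
gripper_force: 0.0
tool_pos: [0.4426, 0.2362, 0.2572]
tool_pos: [0.4267, 0.2578, 0.257]
[0.42666482 0.25783782 0.25703949] 60.29173504368244 [[285.46039943 182.5270608 ]
 [180.32354901 469.50774835]]
```

View pics/w5.png

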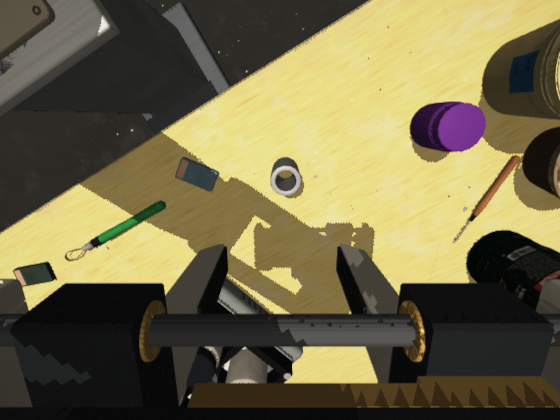

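The sleeve's top ring is centred at about (286.5,180).

Run:
```python
from h import *
w,K,E,s=wrist();w=w[140:220,240:330]
m=((w.max(2)>165)&(w.max(2).astype(int)-w.min(2)<45)).astype(np.uint8)
n,l,st,ce=cv2.connectedComponentsWithStats(m);i=1+np.argmax(st[1:,4])
c,ax,_=cv2.fitEllipse(cv2.convexHull(np.argwhere(l==i)[:,::-1].astype(np.int32)))
print(st[i],c,ax);c=np.array(c)+(240,140)
print(ray(K,E,c,.083),s["tool_pos"])
```

```text
[ 31  26  30  29 306] (45.14200973510742, 39.998451232910156) (28.67880630493164, 29.712417602539062)
[0.42116554 0.26309464 0.083     ] [0.42674377 0.25772389 0.25700385]
```

```bash
python3 -m inch '[-5.5,5.3,-40,0,70,-5.5,5.3,-80,0,70,-5.5,5.3,-120,0,70,-5.5,5.3,-160,0,70,-5.5,5.3,-190,0,70,-5.5,5.3,-205,0,70,-5.5,5.3,-206,0,70,-5.5,5.3,-206,0,70,-5.5,5.3,-206,0,10,-5.5,5.3,-206,0,10]' 25|grep pos; python3 -m inch '[0,0,0,0,10,0,0,0,0,10,0,0,0,0,10,0,0,0,0,10,0,0,0,0,10,0,0,0,0,10,0,0,0,0,10,0,0,0,0,10]';python3 -m inch '[0,0,40,0,10,0,0,80,0,10,0,0,120,0,10,0,0,160,0,10,0,0,200,0,10,0,0,230,0,10,20,-26,230,0,10,45,-58,230,0,10,70,-90,230,0,10,95,-122,230,0,10]'|grep pos; python3 -m inch '[25,-32,0,0,10,50,-64,0,0,10,75,-96,0,0,10,95,-116,0,0,10,105,-125,0,0,10,105,-125,0,0,10,105,-125,0,0,10,105,-125,0,0,10]'
python3 - <<'E'
from h import *
w,K,E,s=wrist("w6.png");print(s["tool_pos"],yaw(s),np.round(proj(K,E,[[.622,.0155,.208],[.5157,.0748,.084],[.5633,-.0918,.084],[.6811,.1227,.084]])))
E
```

```text
tool_pos: [0.4224, 0.2645, 0.0533]
t: 28.17
tool_pos: [0.4215, 0.2645, 0.0522]
orientation: [0.803, 3.036, 0.002]
force: [0.6, 0.5, 5.8]
opening: 0.0377
gripper_force: 25.0
tool_pos: [0.5159, 0.1407, 0.2808]
t: 29.67
tool_pos: [0.6198, 0.0177, 0.2806]
orientation: [-0.803, -3.036, -0.0]
force: [0.2, 0.3, -1.6]
opening: 0.037
gripper_force: 25.0
[0.61984876 0.01766788 0.28055228] 60.38029415594473 [[283. 214.]
 [282.  83.]
 [188. 186.]
 [378. 183.]]
```

View pics/w6.png

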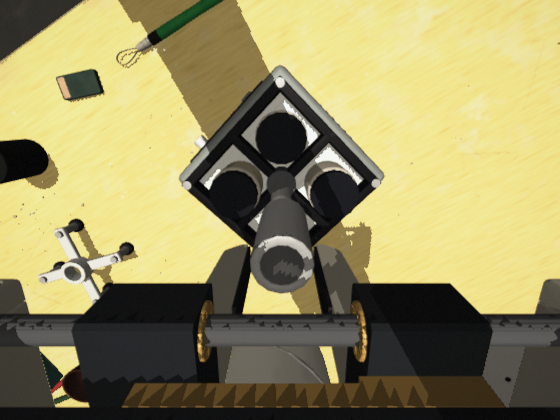

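The wrist view shows three jars seated in their cells, with the fourth hidden. The bolts are at (280,83), (186,184) and (376,184), about 2 px left of the prediction, and the sleeve top is at about (282,263). I'll refine this numerically.

Run:
```python
from h import *
import itertools
w,K,E,s=wrist()
pts=[]
for g in[(280,83),(186,184),(376,184)]:
    p=w[g[1]-7:g[1]+8,g[0]-7:g[0]+8].astype(int)
    m=((p.max(2)>120)&(p.max(2)-p.min(2)<40)).astype(np.uint8)
    n,l,st,ce=cv2.connectedComponentsWithStats(m)
    i=1+np.argmin([np.hypot(*(c-7)) for c in ce[1:]])
    q=ce[i]+np.array(g)-7;pts.append(q);print(q,st[i,4],ray(K,E,q,.084)*1000)
a=ray(K,E,pts[1],.084);b=ray(K,E,pts[2],.084);print("centre",(a+b)/2*1000)
print("tcp axis proj at sleeve top", proj(K,E,[[*s["tool_pos"][:2],s["tool_pos"][2]+.031]]),"bottom",proj(K,E,[[*s["tool_pos"][:2],s["tool_pos"][2]-.052]]), s["tool_pos"])
cv2.imwrite("pics/c3.png",cv2.resize(w[170:310,200:370],None,fx=4,fy=4,interpolation=cv2.INTER_CUBIC))
```

```text
[280.2265625  80.5078125] 128 [512.33827109  74.61724791  84.        ]
[184.84693878 182.62244898] 98 [557.40466002 -92.40726592  84.        ]
[376.20238095 181.78571429] 84 [678.11153385 121.93374238  84.        ]
centre [617.75809693  14.76323823  84.        ]
tcp axis proj at sleeve top [[285.29767183 263.86068741]] bottom [[284.25573256 218.0228941 ]] [0.61983218 0.01799391 0.28092108]
```

View pics/c3.png

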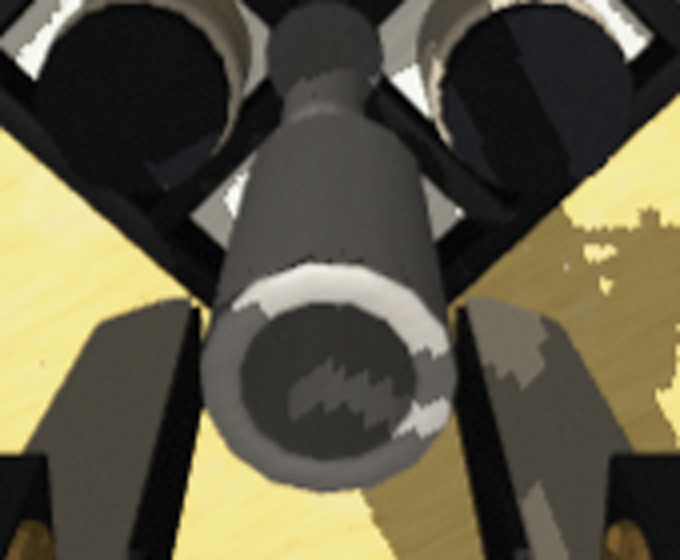

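```bash
python3 -m inch '[2,-2,-10,0,10,2,-2,-20,0,10,2,-2,-28,0,10,2,-2,-33,0,10,2,-2,-36,0,10,2,-2,-39,0,10,2,-2,-42,0,10,2,-2,-45,0,10,2,-2,-45,0,10]';  python3 -m inch '[0,0,-4,0,10,0,0,-8,0,10,0,0,-12,0,10,0,0,-16,0,10,0,0,-20,0,10,0,0,-20,0,10,0,0,-20,0,10]'
```

```text
t: 30.52
tool_pos: [0.6224, 0.0149, 0.2355]
orientation: [-0.804, -3.036, 0.0]
force: [-0.1, 1.0, -1.1]
opening: 0.0372
gripper_force: 25.0
t: 31.1
tool_pos: [0.6223, 0.015, 0.2155]
orientation: [-0.803, -3.036, 0.0]
force: [0.3, -0.2, -2.4]
opening: 0.0374
gripper_force: 25.0
```

```bash
python3 -m inch '[0,0,-12,0,10,0,0,-24,0,10,0,0,-36,0,10,0,0,-48,0,10,0,0,-60,0,10,0,0,-68,0,10,0,0,-73,0,10,0,0,-73,0,10,0,0,-73,0,10]';  python3 -m inch '[0,0,-1,0,70,0,0,-1,0,70,0,0,-1,0,70,0,0,-1,0,70,0,0,-1,0,70,0,0,-1,0,70,0,0,-1,0,70,0,0,-1,0,70]'
```

```text
t: 31.85
tool_pos: [0.6214, 0.0154, 0.142]
orientation: [-0.803, -3.034, 0.0]
force: [-4.7, 3.7, -4.8]
opening: 0.038
gripper_force: 25.0
t: 32.52
tool_pos: [0.6226, 0.0149, 0.1422]
orientation: [0.804, 3.037, 0.0]
force: [0.6, 0.2, -0.8]
opening: 0.0649
gripper_force: 0.0
```

```bash
python3 -m inch '[0,0,40,0,70,0,0,80,0,70,0,0,118,0,70,-4,-40,118,-7,70,-7,-80,118,-14,70,-10,-120,118,-21,70,-14,-160,118,-27,70,-18,-200,118,-27,70,-22,-240,118,-27,70,-26,-280,118,-27,70]'|grep pos; python3 -m inch '[-5,-40,0,0,70,-5,-62,0,0,70,-5,-62,0,0,70,-5,-62,0,0,70,-5,-62,0,0,70]'|grep pos
python3 - <<'E'
from h import *
w,K,E,s=wrist("w7.png");print(s["tool_pos"],yaw(s),np.round(proj(K,E,[[.5916,-.3271,.057]])))
c=read_camera("top");cv2.imwrite("pics/t2.png",c["image"])
v=np.vstack([w[60:300,80:480],c["image"][150:290,140:540]]);cv2.imwrite("pics/c4.png",cv2.resize(v,None,fx=1.55,fy=1.55,interpolation=cv2.INTER_CUBIC))
E
```

```text
tool_pos: [0.596, -0.2669, 0.2602]
tool_pos: [0.5917, -0.3264, 0.2599]
[ 0.59165607 -0.32639333  0.25992159] 33.35667145801188 [[283. 181.]]
```

View pics/c4.png

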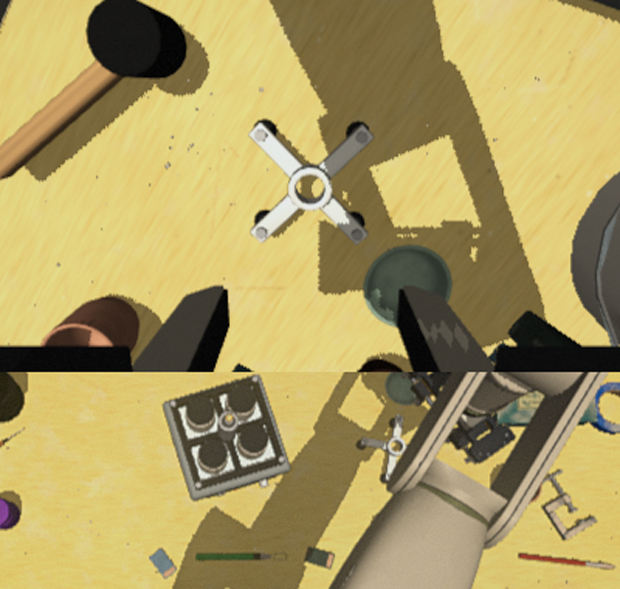

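Crop c4 shows the spider boss at wrist pixel (280,181), as predicted given the −3 px column bias, with its arms at 45° to the fingers. The lower strip shows all four jars in their cells and the sleeve on the spindle. I'll grasp the boss.

```bash
python3 -m inch '[0,0,-40,0,70,0,0,-80,0,70,0,0,-120,0,70,0,0,-160,0,70,0,0,-190,0,70,0,0,-210,0,70,0,0,-217,0,70,0,0,-217,0,70,0,0,-217,0,70,0,0,-217,0,10]' 30|grep pos; python3 -m inch '[0,0,0,0,10,0,0,0,0,10,0,0,0,0,10,0,0,0,0,10,0,0,0,0,10,0,0,0,0,10,0,0,0,0,10,0,0,0,0,10]';python3 -m inch '[0,0,40,0,10,0,0,80,0,10,0,0,120,0,10,0,0,160,0,10,0,0,200,0,10,0,0,235,0,10,0,0,235,-7,10,0,0,235,-14,10,0,0,235,-17,10,0,0,235,-17,10]'
```

```text
tool_pos: [0.5934, -0.3276, 0.046]
t: 35.37
tool_pos: [0.5915, -0.3271, 0.043]
orientation: [-1.49, -2.765, -0.0]
force: [-0.3, -0.1, -0.1]
opening: 0.0113
gripper_force: 0.0
t: 36.2
tool_pos: [0.5916, -0.3271, 0.2783]
orientation: [1.886, 2.512, 0.0]
force: [-0.1, 0.8, -0.2]
opening: 0.0092
gripper_force: 0.0
```

Run:
```python
from h import *
w,K,E,s=wrist("w8.png");print(s["tool_pos"],yaw(s))
c=read_camera("top")
v=np.vstack([w[60:300,80:480],c["image"][150:290,140:540]]);cv2.imwrite("pics/c5.png",cv2.resize(v,None,fx=1.55,fy=1.55,interpolation=cv2.INTER_CUBIC))
```

```text
[ 0.59157831 -0.32709082  0.27828402] 16.206624279695
```

View pics/c5.png

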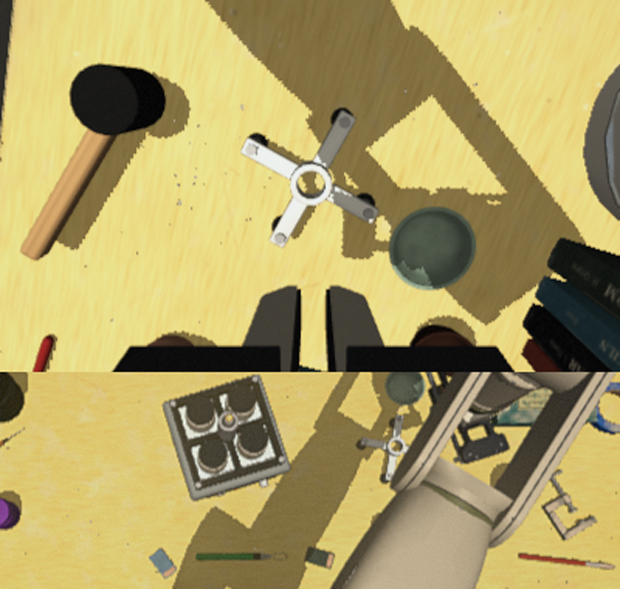

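The spider is undisturbed at c5 pixel (312,183). The pads closed above the boss, so I'll regrasp lower, with the fingers between the arms.

```bash
python3 -m inch '[0,0,-20,7,70,0,0,-60,14,70,0,0,-100,17,70,0,0,-140,17,70,0,0,-170,17,70,0,0,-180,17,70,0,0,-180,17,70,0,0,-180,17,70]' 30|grep pos; python3 -m inch '[0,0,-20,0,70,0,0,-40,0,70,0,0,-55,0,70,0,0,-63,0,70,0,0,-63,0,70,0,0,-63,0,70,0,0,-63,0,10,0,0,-63,0,10,0,0,-63,0,10,0,0,-63,0,10]'|sed -n 2,6p; python3 -m inch '[0,0,0,0,10,0,0,0,0,10,0,0,0,0,10,0,0,0,0,10,0,0,0,0,10]'
```

```text
tool_pos: [0.5919, -0.3272, 0.0991]
tool_pos: [0.592, -0.3273, 0.036]
orientation: [1.49, 2.764, -0.0]
force: [-0.5, 0.1, 0.6]
opening: 0.0429
gripper_force: 0.0
t: 38.22
tool_pos: [0.5915, -0.327, 0.035]
orientation: [-1.49, -2.765, -0.0]
force: [0.0, 0.7, 0.1]
opening: 0.0114
gripper_force: 0.0
```

```bash
python3 -m inch '[0,0,40,0,40,0,0,80,0,40,0,0,120,0,70,0,0,160,0,70,0,0,200,0,70,0,0,225,0,70,0,0,225,0,70,0,0,225,0,70,0,0,225,0,70]' |sed -n 2,6p
python3 - <<'E'
from h import *
w,K,E,s=wrist("w9.png")
def det(w):
    w=w.astype(int);m=((w.max(2)>150)&(w.max(2)-w.min(2)<60)).astype(np.uint8);m[250:]=0
    m=cv2.morphologyEx(m,cv2.MORPH_CLOSE,np.ones((5,5)))
    n,l,st,ce=cv2.connectedComponentsWithStats(m)
    return [(st[i].tolist(),ce[i].round(1).tolist()) for i in range(1,n) if st[i,4]>150]
print(s["tool_pos"],yaw(s),proj(K,E,[[.5916,-.327,.057]]));print(det(w))
print(det(cv2.imread("pics/w7.png")));print(det(cv2.imread("pics/w8.png")))
E
```

```text
tool_pos: [0.5912, -0.3269, 0.259]
orientation: [-1.49, -2.764, -0.0]
force: [-0.3, 0.0, -0.4]
opening: 0.0638
gripper_force: 0.0
[ 0.59122557 -0.32688075  0.25896999] 33.35349020809659 [[283.60065042 181.09373812]]
[([241, 139, 65, 78, 1419], [268.6, 180.4])]
[([240, 139, 66, 78, 1430], [268.4, 180.6])]
[([235, 149, 72, 71, 1229], [268.0, 179.7])]
```

```bash
python3 -m inch '[0,0,-40,0,60,0,0,-80,0,60,0,0,-120,0,60,0,0,-160,0,60,0,0,-190,0,60,0,0,-210,0,60,0,0,-222,0,60,0,0,-222,0,50,0,0,-222,0,50,0,0,-222,0,50]' |sed -n 2,6p
python3 - <<'E'
from h import *
w,K,E,s=wrist("w10.png");print(s["tool_pos"],s["opening"])
c=read_camera("side");Ks,Es=c["K"],c["extrinsics"];u=proj(Ks,Es,[[.5916,-.327,.03]])[0].astype(int);print(u)
a=c["image"][u[1]-35:u[1]+35,u[0]-50:u[0]+50]
t=read_camera("top")["image"][170:240,350:450]
r=cv2.resize(np.vstack([a,t]),None,fx=3,fy=3,interpolation=cv2.INTER_CUBIC)
l=cv2.resize(w[0:420,60:500],(440,420)); l=cv2.copyMakeBorder(l,0,0,0,0,cv2.BORDER_CONSTANT)
v=np.hstack([l,r[:420]]);print(v.shape);cv2.imwrite("pics/c6.png",v)
E
```

```text
tool_pos: [0.5925, -0.3277, 0.0398]
orientation: [1.489, 2.763, -0.0]
force: [0.6, -0.2, -0.4]
opening: 0.0466
gripper_force: 0.0
[ 0.59253004 -0.32769539  0.03983384] 0.04661008042641444
[252 194]
(420, 740, 3)
```

View pics/c6.png

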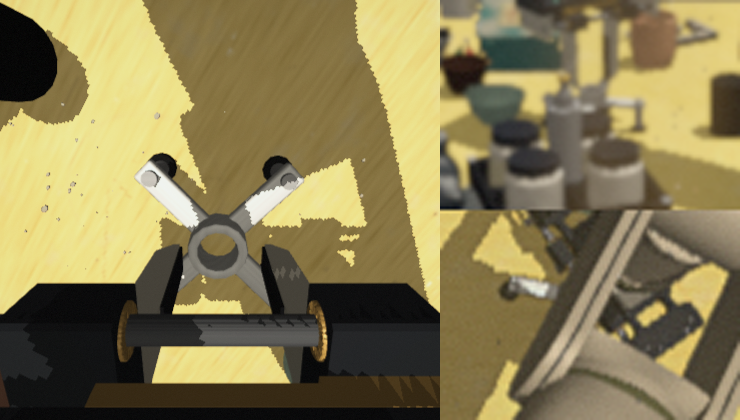

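The boss sits between the fingertips at wrist pixel (277,244), with the gap wider than the boss. I'll close from here in small steps and watch the opening.

```bash
python3 -m inch '[0,0,-4,0,43,0,0,-4,0,43,0,0,-4,0,43]'|sed -n 2,6p;python3 -m inch '[0,0,0,0,38,0,0,0,0,38,0,0,0,0,38]'|sed -n 2,6p;python3 -m inch '[0,0,0,0,32,0,0,0,0,32,0,0,0,0,32]'|sed -n 2,6p
python3 - <<'E'
from h import *
w,K,E,s=wrist("w11.png");a=cv2.imread("pics/w10.png")
def ring(w):
    g=cv2.cvtColor(w,cv2.COLOR_BGR2GRAY)[200:290,230:330]
    return cv2.HoughCircles(g,cv2.HOUGH_GRADIENT,1,20,param1=80,param2=15,minRadius=12,maxRadius=34)
print(ring(a),ring(w),s["wrist_torque"])
E
```

```text
tool_pos: [0.5915, -0.327, 0.0341]
orientation: [-1.491, -2.765, -0.0]
force: [0.5, 0.1, -0.8]
opening: 0.0402
gripper_force: 0.0
tool_pos: [0.5915, -0.3271, 0.0341]
orientation: [-1.49, -2.765, 0.0]
force: [0.4, -0.1, -0.2]
opening: 0.0357
gripper_force: 0.0
tool_pos: [0.5916, -0.327, 0.0341]
orientation: [1.491, 2.765, 0.0]
force: [-0.1, 0.3, 0.3]
opening: 0.03
gripper_force: 0.0
[[[47.5 50.5 20.1]]] [[[48.5 51.5 25.2]
  [48.5  1.5 23.2]
  [ 9.5 15.5 12.3]]] [-0.01216377 -0.13874942  0.00735298]
```

```bash
python3 -m inch '[0,0,0,0,60,0,0,0,0,60,0,0,0,0,60,0,0,0,0,60,0,0,0,0,60]'|sed -n 2,6p;python3 -m inch '[0,0,-5,0,60,0,0,-10,0,60,0,0,-14,0,60,0,0,-14,0,42,0,0,-14,0,42,0,0,-14,0,42,0,0,-14,0,36,0,0,-14,0,36,0,0,-14,0,36]' 10|sed -n 2,6p
```

```text
tool_pos: [0.5915, -0.3271, 0.0341]
orientation: [1.49, 2.765, 0.0]
force: [-0.1, -0.5, -0.6]
opening: 0.0548
gripper_force: 0.0
tool_pos: [0.5916, -0.3272, 0.0202]
orientation: [1.49, 2.765, -0.0]
force: [0.3, 0.0, -1.0]
opening: 0.0362
gripper_force: 10.0
```

Contact at TCP z≈0.020, so the pads sit higher on the fingers than I assumed. I'll go lower for a fuller grip.

```bash
python3 -m inch '[0,0,0,0,60,0,0,0,0,60,0,0,0,0,60,0,0,-4,0,60,0,0,-8,0,60,0,0,-8,0,60,0,0,-8,0,60]'|sed -n 2,6p;python3 -m inch '[0,0,0,0,20,0,0,0,0,20,0,0,0,0,20,0,0,0,0,20,0,0,0,0,20,0,0,0,0,20,0,0,0,0,20,0,0,0,0,20]' 30|sed -n 2,6p; python3 -m inch '[0,0,20,0,20,0,0,40,0,20,0,0,60,0,20,0,0,100,0,20,0,0,140,0,20,0,0,180,0,20,0,0,220,0,20,0,0,245,0,20,0,0,245,0,20,0,0,245,0,20]'|sed -n 2,6p
```

```text
tool_pos: [0.591, -0.3267, 0.0112]
orientation: [-1.49, -2.764, -0.0]
force: [-0.3, -0.7, 0.3]
opening: 0.0556
gripper_force: 0.0
tool_pos: [0.5917, -0.3272, 0.0123]
orientation: [1.49, 2.765, -0.0]
force: [0.6, 0.5, 0.1]
opening: 0.0364
gripper_force: 30.8
tool_pos: [0.5924, -0.3276, 0.2592]
orientation: [1.489, 2.762, -0.001]
force: [0.9, 0.3, -2.8]
opening: 0.0365
gripper_force: 30.8
```

```bash
python3 -m inch '[0,0,15,-4,20,3,35,20,-8,20,6,70,20,-12,20,9,105,20,-17,20,12,140,20,-17,20,15,175,20,-17,20,18,210,20,-17,20,21,245,20,-17,20,24,280,20,-17,20,27,310,20,-17,20]'|sed -n 2,3p; python3 -m inch '[1,15,0,0,20,3,28,0,0,20,3,32.5,0,0,20,3,32.5,0,0,20,3,32.5,0,0,20,3,32.5,0,0,20,3,32.5,0,0,20]'|sed -n 2,6p
python3 - <<'E'
from h import *
w,K,E,s=wrist("w12.png");p=s["tool_pos"];print(p,yaw(s))
print("pred ring",proj(K,E,[[*p[:2],p[2]+.045]]))
g=cv2.cvtColor(w,cv2.COLOR_BGR2GRAY)[210:310,230:330]
print(cv2.HoughCircles(g,cv2.HOUGH_GRADIENT,1,20,param1=80,param2=12,minRadius=14,maxRadius=38))
c=read_camera("top")
E
```

```text
tool_pos: [0.617, -0.0146, 0.2735]
orientation: [-1.879, -2.512, 0.004]
tool_pos: [0.6215, 0.014, 0.2771]
orientation: [1.885, 2.513, -0.0]
force: [0.1, -0.6, -1.5]
opening: 0.036
gripper_force: 31.3
[0.62154629 0.0139813  0.27706327] 16.253581491010863
pred ring [[284.71959818 273.68732977]]
[[[50.5 58.5 36.3]
  [75.5 14.5 23.9]
  [22.5 12.5 21.6]
  [92.5 28.5 27.2]
  [45.5  1.5 17.1]]]
```

```bash
python3 -m inch '[0.5,0.5,-30,0,20,0.5,0.5,-60,0,20,0.5,0.5,-80,0,20,0.5,0.5,-90,0,20,0.5,0.5,-97,0,20,0.5,0.5,-103,0,20,0.5,0.5,-103,0,20,0.5,0.5,-103,0,20]'|sed -n 2,6p;  python3 -m inch '[0,0,-2,0,20,0,0,-4,0,20,0,0,-6,0,20,0,0,-8,0,20,0,0,-10,0,20,0,0,-12,0,20,0,0,-12,0,20]'|sed -n 2,6p
```

```text
tool_pos: [0.6227, 0.0158, 0.1753]
orientation: [1.882, 2.514, 0.001]
force: [-0.4, -0.7, -1.9]
opening: 0.0364
gripper_force: 31.3
tool_pos: [0.6217, 0.016, 0.1614]
orientation: [-1.882, -2.514, 0.001]
force: [0.3, 0.8, -1.2]
opening: 0.0362
gripper_force: 31.3
```

```bash
python3 -m inch '[0,0,-2,0,20,0,0,-4,0,20,0,0,-6,0,20,0,0,-8,0,20,0,0,-10,0,20,0,0,-11,0,20,0,0,-11,0,20,0,0,-11,0,20]'|sed -n 2,6p;  python3 -m inch '[0,0,0,0,60,0,0,0,0,60,0,0,0,0,60,0,0,0,0,60,0,0,0,0,60,0,0,0,0,60,0,0,0,0,60]'|sed -n 2,6p
```

```text
tool_pos: [0.622, 0.0159, 0.151]
orientation: [-1.883, -2.515, 0.0]
force: [0.6, 0.6, -1.8]
opening: 0.036
gripper_force: 31.3
tool_pos: [0.6221, 0.0159, 0.1511]
orientation: [1.883, 2.515, 0.0]
force: [0.4, 0.9, 0.1]
opening: 0.0556
gripper_force: 0.0
```

```bash
python3 -m inch '[0,0,20,0,60,0,0,60,0,60,0,0,100,0,60,0,0,115,0,60,-22,-34,115,-7,60,-44,-68,115,-14,60,-66,-102,115,-21,60,-88,-136,115,-28,60,-110,-170,115,-34,60,-132,-204,115,-34,60]'|sed -n 2,3p; python3 -m inch '[-21,-34,0,0,60,-42,-68,0,0,60,-64,-102,0,0,60,-86,-136,0,0,60,-94,-153,0,0,60,-94,-153,0,0,60,-94,-153,0,0,60,-94,-153,0,0,60]'|sed -n 2,6p
cat >> h.py <<'E'
def mallet(w,K,E):
    hsv=cv2.cvtColor(w,cv2.COLOR_BGR2HSV)
    d=(w.max(2)<75).astype(np.uint8);d[270:]=0
    n,l,st,ce=cv2.connectedComponentsWithStats(d)
    for i in range(1,n):
        if 800<st[i,4]<12000: print("dark",st[i],np.round(ray(K,E,ce[i],.076)*1000,1)[:2])
    # handle: reddish brown hue, lower than bench yellow
    h=((hsv[...,0]<=17)&(hsv[...,1]>60)&(hsv[...,2]>70)).astype(np.uint8);h[270:]=0
    n,l,st,ce=cv2.connectedComponentsWithStats(h)
    for i in range(1,n):
        if st[i,4]>200:
            pts=np.argwhere(l==i)[:,::-1].astype(np.float32)
            W=np.array([ray(K,E,p,.050)[:2] for p in pts[::3]])*1000
            c=W.mean(0);u,s_,v=np.linalg.svd(W-c,full_matrices=False);t=(W-c)@v[0]
            print("tan",st[i],c.round(1),"ang",np.degrees(np.arctan2(v[0][1],v[0][0])).round(1),(c+t.min()*v[0]).round(1),(c+t.max()*v[0]).round(1),"w",(s_[1]/len(W)**.5).round(1))
E
python3 - <<'E'
from h import *
w,K,E,s=wrist("w13.png");print(s["tool_pos"],yaw(s));mallet(w,K,E)
t=read_camera("top");cv2.imwrite("pics/t3.png",t["image"])
K,E=t["K"],t["extrinsics"]
g=cv2.cvtColor(t["image"],cv2.COLOR_BGR2GRAY)
u=proj(K,E,[[.622,.0155,.194],[.622,.0155,.207]]);print(u)
f=np.radians(16.05)
for k in range(4):
    a=f+np.radians(45+90*k)
    print([int(x) for r in(.03,.045,.06) for x in [g[tuple(proj(K,E,[[.622+r*np.cos(a),.0155+r*np.sin(a),.179]])[0].round().astype(int)[::-1])]]])
E
```

```text
tool_pos: [0.4888, -0.1893, 0.2663]
orientation: [2.542, 1.846, 0.0]
tool_pos: [0.3964, -0.3405, 0.2661]
orientation: [-2.536, -1.854, -0.001]
force: [-0.7, -0.2, 0.4]
opening: 0.0556
gripper_force: 0.0
[ 0.39636505 -0.34051205  0.26608685] -17.651789743871973
dark [212  36  26  46 945] [ 378.2 -182.7]
dark [ 263  128   44   47 1575] [ 410.5 -305.4]
dark [530 163  30  47 992] [ 714.8 -445.8]
dark [ 462  225   98   45 1816] [ 654.7 -513.3]
tan [277 173  14  97 263] [ 385.  -397.8] ang -108.5 [ 405.4 -336.9] [ 360.1 -472. ] w 2.7
[[287.58293548 179.90182218]
 [287.76817767 178.84186816]]
[219, 221, 164]
[220, 221, 175]
[223, 221, 168]
[223, 225, 153]
```

```bash
python3 -m inch '[0,-2,-40,0,60,0,-2,-80,0,60,0,-2,-120,0,60,0,-2,-160,0,60,0,-2,-200,0,60,0,-2,-230,0,60,0,-2,-245,0,60,0,-2,-245,0,60,0,-2,-245,0,60]' 60|sed -n 2,6p; python3 -m inch '[0,0,-5,0,60,0,0,-10,0,60,0,0,-14,0,60,0,0,-17,0,60,0,0,-17,0,60]'|sed -n 2,6p; python3 -m inch '[0,0,0,0,2,0,0,0,0,2,0,0,0,0,2,0,0,0,0,2,0,0,0,0,2,0,0,0,0,2,0,0,0,0,2,0,0,0,0,2]'|sed -n 2,6p
```

```text
tool_pos: [0.3962, -0.3416, 0.0206]
orientation: [-2.533, -1.855, 0.0]
force: [0.3, -0.7, -0.5]
opening: 0.0558
gripper_force: 0.0
tool_pos: [0.3959, -0.3429, 0.0038]
orientation: [-2.536, -1.854, 0.0]
force: [-0.5, -0.3, 0.3]
opening: 0.056
gripper_force: 0.0
tool_pos: [0.3962, -0.3432, 0.0042]
orientation: [2.536, 1.854, 0.0]
force: [0.3, -0.8, 0.2]
opening: 0.0199
gripper_force: 59.4
```

```bash
python3 -m inch '[0,0,15,0,2,0,0,40,0,2,0,0,80,0,2,0,0,120,0,2,0,0,160,0,2,0,0,200,0,2,0,0,240,0,2,0,0,280,0,2,0,0,300,0,2,0,0,300,0,2]'|sed -n 2,6p
python3 - <<'E'
from h import *
w,K,E,s=wrist("w14.png");p=s["tool_pos"];print(p,yaw(s))
x=R.from_rotvec(s["orientation"]).as_matrix()[:,0]
for d in(.045,.05,.055):
    c=p+d*x+[0,0,.072]; y=np.cross([0,0,1],x)
    ring=np.array([c+.028*(np.cos(a)*x+np.sin(a)*y) for a in np.linspace(0,6.28,40)])
    u=proj(K,E,ring);print(d,u.min(0),u.max(0),proj(K,E,[c]))
hs=w.max(2)
for r in range(90,300,15): print(r,"".join("#" if v<75 else "." for v in hs[r,180:390:5]))
E
```

```text
tool_pos: [0.3976, -0.3446, 0.3103]
orientation: [2.528, 1.849, 0.002]
force: [1.5, 0.7, -2.7]
opening: 0.0194
gripper_force: 59.4
[ 0.39755972 -0.34463101  0.31031412] -17.64128826061177
0.045 [214.58714412 133.66950452] [354.39061009 268.2606008 ] [[284.57725819 205.50575246]]
0.05 [213.76326842 119.75798473] [355.24982259 257.59638459] [[284.59723229 193.38258849]]
0.055 [212.91927914 105.48574031] [356.1299407  246.69062708] [[284.61768926 180.96635011]]
90 ..........................................
105 ##........................................
120 ..........................................
135 ####......................................
150 .####..........############...............
165 ######.......#################............
180 #######...#######################.........
195 ##################################........
210 ###################################.......
225 ##################################........
240 #################################.........
255 ###############################.......##..
270 ###########....#############..............
285 #############...#.......##...#############
```

```bash
python3 -m inch '[21,31,0,0,2,42,63,0,0,2,63,95,0,0,2,84,126,0,0,2,105,158,0,0,2,126,190,0,0,2,147,221,0,0,2,168,253,0,0,2,189,285,0,0,2,205,308,0,0,2]'|sed -n 2,3p; python3 -m inch '[6,8.5,0,0,2,6,8.5,0,0,2,6,8.5,0,0,2,6,8.5,-20,0,2,6,8.5,-45,0,2,6,8.5,-65,0,2,6,8.5,-78,0,2,6,8.5,-82,0,2,6,8.5,-82,0,2,6,8.5,-82,0,2]'|sed -n 2,6p
```

```text
tool_pos: [0.6008, -0.0318, 0.2999]
orientation: [-2.531, -1.854, 0.005]
tool_pos: [0.6072, -0.0273, 0.223]
orientation: [2.536, 1.853, 0.001]
force: [-0.2, 0.1, -2.9]
opening: 0.0196
gripper_force: 59.4
```

```bash
python3 -m inch '[0,0,-2,0,2,0,0,-4,0,2,0,0,-6,0,2,0,0,-8,0,2,0,0,-10,0,2,0,0,-12,0,2,0,0,-12,0,2]'|sed -n 2,6p;python3 -m inch '[0,0,-1,0,2,0,0,-2,0,2,0,0,-3,0,2,0,0,-4,0,2]'|sed -n 2,6p;python3 -m inch '[0,0,-1,0,2,0,0,-2,0,2,0,0,-3,0,2,0,0,-4,0,2]'|sed -n 2,6p
```

```text
tool_pos: [0.607, -0.0266, 0.2097]
orientation: [-2.536, -1.854, 0.0]
force: [0.1, -1.2, -3.1]
opening: 0.0196
gripper_force: 59.4
tool_pos: [0.6072, -0.0267, 0.2068]
orientation: [2.535, 1.854, 0.001]
force: [-2.8, -1.6, 3.8]
opening: 0.0196
gripper_force: 59.4
tool_pos: [0.6072, -0.0267, 0.2022]
orientation: [2.536, 1.854, 0.0]
force: [-2.2, -1.7, 3.8]
opening: 0.0194
gripper_force: 59.4
```

```bash
python3 -m inch '[0,0,-1,0,2,0,0,-2,0,2,0,0,-3,0,2]'|sed -n 2,4p;python3 -m inch '[0,0,-1,0,2,0,0,-2,0,2,0,0,-2,0,2]'|sed -n 2,4p
```

```text
tool_pos: [0.6078, -0.0269, 0.2006]
orientation: [2.535, 1.853, 0.002]
force: [-4.5, -3.0, 12.8]
tool_pos: [0.6084, -0.0272, 0.2001]
orientation: [2.533, 1.852, 0.005]
force: [-4.6, -3.5, 16.2]
```

```bash
python3 -m inch '[0,0,-1,0,2,0,0,-2,0,2,0,0,-2,0,2]'|sed -n 2,4p;python3 -m inch '[0,0,20,0,2,0,0,60,0,2,0,0,100,0,2,-20,-30,100,0,2,-41,-62,100,0,2,-62,-93,100,0,2,-83,-125,100,0,2,-104,-157,100,0,2,-125,-189,100,0,2,-146,-221,100,0,2]'|sed -n 2,3p; python3 -m inch '[-21,-32,0,0,2,-42,-63,0,0,2,-63,-95,0,0,2,-63,-95,-40,0,2,-63,-95,-80,0,2,-63,-95,-120,0,2,-63,-95,-160,0,2,-63,-95,-200,0,2,-63,-95,-240,0,2,-63,-95,-265,0,2]'|sed -n 2,6p; python3 -m inch '[0,0,0,0,2,0,0,0,0,2,0,0,0,0,2]'|sed -n 2,6p
python3 - <<'E'
from h import *
t=read_camera("top");cv2.imwrite("pics/t4.png",t["image"]);K,E=t["K"],t["extrinsics"];a=t["image"];b=cv2.imread("pics/t3.png")
for r in range(170,190): print(r,[tuple(int(v) for v in a[r,c]) for c in (286,287,288,289)][1:3],[tuple(int(v) for v in b[r,c]) for c in (287,288)])
E
```

```text
tool_pos: [0.6084, -0.028, 0.1986]
orientation: [2.533, 1.851, 0.004]
force: [-7.6, -7.0, 19.7]
tool_pos: [0.4599, -0.2483, 0.2938]
orientation: [-2.534, -1.855, -0.0]
tool_pos: [0.3957, -0.3396, 0.0243]
orientation: [-2.531, -1.851, 0.0]
force: [-0.2, 1.3, -3.6]
opening: 0.0195
gripper_force: 60.0
tool_pos: [0.399, -0.3433, 0.0317]
orientation: [2.534, 1.853, 0.001]
force: [-0.7, -0.3, -2.2]
opening: 0.0199
gripper_force: 60.0
170 [(149, 164, 167), (131, 152, 165)] [(145, 161, 162), (132, 153, 167)]
171 [(87, 104, 110), (93, 114, 124)] [(86, 102, 110), (94, 117, 128)]
172 [(75, 92, 99), (75, 92, 98)] [(78, 95, 103), (77, 93, 101)]
173 [(144, 160, 168), (140, 156, 163)] [(145, 160, 168), (140, 158, 164)]
174 [(214, 220, 221), (209, 212, 215)] [(214, 219, 222), (208, 213, 216)]
175 [(186, 185, 182), (189, 187, 183)] [(185, 185, 182), (189, 186, 184)]
176 [(90, 99, 102), (92, 102, 106)] [(83, 99, 109), (83, 99, 105)]
177 [(70, 103, 121), (79, 111, 125)] [(94, 139, 156), (87, 138, 156)]
178 [(96, 158, 176), (112, 172, 182)] [(128, 181, 198), (125, 199, 210)]
179 [(128, 193, 207), (130, 196, 211)] [(132, 199, 212), (126, 210, 223)]
180 [(131, 180, 198), (124, 182, 206)] [(109, 191, 211), (110, 187, 215)]
181 [(112, 162, 188), (112, 162, 184)] [(95, 161, 186), (105, 157, 182)]
182 [(87, 129, 156), (97, 131, 152)] [(112, 131, 142), (112, 136, 148)]
183 [(95, 113, 119), (115, 128, 135)] [(112, 123, 132), (118, 130, 137)]
184 [(153, 170, 171), (159, 172, 175)] [(153, 168, 171), (161, 178, 180)]
185 [(186, 200, 203), (188, 200, 203)] [(185, 200, 203), (187, 200, 202)]
186 [(139, 144, 148), (136, 146, 150)] [(141, 147, 149), (131, 140, 146)]
187 [(99, 110, 115), (83, 96, 102)] [(99, 111, 116), (83, 96, 101)]
188 [(95, 111, 113), (73, 85, 93)] [(97, 109, 111), (72, 85, 89)]
189 [(75, 89, 91), (73, 86, 91)] [(74, 87, 93), (66, 81, 88)]
```

```bash
python3 -m inch '[0,0,-8,0,2,0,0,-14,0,2,0,0,-19,0,2,0,0,-23,0,2,0,0,-25,0,2,0,0,-25,0,2]'|sed -n 2,6p;python3 -m inch '[0,0,-1,0,2,0,0,-2,0,2,0,0,-2,0,2]'|sed -n 2,6p; python3 -m inch '[0,0,0,0,60,0,0,0,0,60,0,0,0,0,60,0,0,0,0,60,0,0,0,0,60,0,0,0,0,60,0,0,0,0,60,0,0,0,0,60]'|sed -n 2,6p; python3 -m inch '[0,0,40,0,60,0,0,80,0,60,0,0,120,0,60,0,0,160,0,60,0,0,200,0,60,0,0,240,0,60,0,0,240,0,60,0,0,240,0,60,0,0,240,0,60]'|sed -n 2,6p
python3 - <<'E'
from h import *
w,K,E,s=wrist("w15.png");print(s["tool_pos"],yaw(s));mallet(w,K,E)
for n in("top","side"): cv2.imwrite(f"pics/{n}_end.png",read_camera(n)["image"])
a=cv2.imread("pics/top_end.png").astype(int);c=read_camera("top")
print(proj(c["K"],c["extrinsics"],[[.411,-.296,.076]]))
for o in lids(): print(o)
E
```

```text
tool_pos: [0.3976, -0.3421, 0.0043]
orientation: [-2.535, -1.854, 0.0]
force: [-0.7, 0.8, -3.1]
opening: 0.0195
gripper_force: 60.0
tool_pos: [0.3982, -0.3428, 0.0034]
orientation: [2.536, 1.854, 0.0]
force: [-0.2, -0.2, -1.1]
opening: 0.0192
gripper_force: 60.0
tool_pos: [0.3981, -0.3426, 0.0031]
orientation: [2.536, 1.854, 0.0]
force: [-0.9, -0.1, -0.5]
opening: 0.0556
gripper_force: 0.0
tool_pos: [0.398, -0.3425, 0.2427]
orientation: [-2.536, -1.854, 0.0]
force: [-0.3, -0.7, -0.6]
opening: 0.0559
gripper_force: 0.0
[ 0.3979811  -0.34246513  0.24266425] -17.644806064201155
dark [ 206   30   27   49 1062] [ 378.9 -183.9]
dark [ 259  126   47   49 1783] [ 410.1 -303.3]
dark [ 469  230   91   40 1877] [ 652.3 -510.1]
tan [276 175  14  95 299] [ 388.9 -394.1] ang -106.2 [ 405.7 -336.2] [ 368.9 -463.2] w 2.3
[[390.45139596 254.61085847]]
(346, [67, 39], [468.4, 172.4], [661, -556])
(258, [19, 30], [111.2, 244.2], [460, 549])
(117, [12, 19], [147.2, 242.0], [465, 440])
(328, [23, 18], [389.9, 254.6], [411, -293])
(132, [16, 13], [344.2, 268.9], [371, -153])
```

Run:
```python
from h import *
a=cv2.imread("pics/top_end.png").astype(int);b=cv2.imread("pics/t3.png").astype(int)
d=np.abs(a-b).max(2)[140:240,235:340];print((d>40).sum(),np.argwhere(d>40)[:10]+[140,235],robot.read_state()["t"])
from plant import job;print(job.close_job())
```

```text
13 [[178 289]
 [182 289]
 [230 339]
 [231 339]
 [235 337]
 [235 338]
 [236 336]
 [236 337]
 [237 334]
 [237 335]] 60.4333
the job is handed in; nothing more can be done
None
```

The shaker is loaded and the job is handed in at about 60 s of robot time: four jars in their cells, sleeve and hold-down on the spindle, the pin driven to its stop with the mallet, and the mallet back on the bench; the hand-in gave no verdict, and I inferred the seating and pin depth from camera and force readings rather than measuring them directly.

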